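Clear the rolling board and take up the rolling pin

TASK

Get ready to roll chapatis. First clear the round marble board: put the spice jar that stands on it back into the empty place in the row on the low wooden shelf, standing upright on the cork pad in line with the others, and let go of it. Then draw the wooden rolling pin out of its slanted stand, turn it level and finish while still holding it, level and still, some 10 cm above the middle of the board, touching nothing but your gripper; leave everything else where it stands.

Things in the scene. Friction and masses are not known exactly. Their poses are not given: they have to be found in the camera images.
- jar_mid (a point): Centre (half-way up) of the spice jar to be put back: amber glass with a flat steel lid, 46 mm diameter, 90 mm tall, about 160 g, at the start upright on the rolling board; z is its upright axis.
- pad: Round cork pad, 48 mm across and 1 mm thick (look only: the jar's underside comes to rest at the shelf's top face), marking the one empty place of the row; origin at the shelf's top face in the middle of the place. The row has four places 58 mm apart.
- shelf: Low wooden shelf, 90 mm deep (its x), 260 mm long (its y), 60 mm high, open above, fixed; origin under its centre at the counter. The four places of the row lie along its y, at y = -87, -29, 29 and 87 mm, x = 0; 12 mm lies free between neighbouring jars, and nothing stands in front of or behind the row.
- row0_mid (a point): Centre (half-way up) of a jar of the same make that already stands in the row (46 mm diameter, 90 mm tall); leave it.
- row1_mid (a point): Centre (half-way up) of a jar of the same make that already stands in the row (46 mm diameter, 90 mm tall); leave it.
- row2_mid (a point): Centre (half-way up) of a jar of the same make that already stands in the row (46 mm diameter, 90 mm tall); leave it.
- board: Round marble rolling board, 220 mm diameter, on a smaller foot; origin under its centre at the counter, its flat top 35 mm above. Heavy, does not move.
- pin_mid (a point): Centre (balance point) of the rolling pin, about 240 g: a cylinder 32 mm in diameter, 200 mm long, with a thinner handle (16 mm diameter, 65 mm long) on each end, 330 mm in all. x is its long axis. In the stand, -x points up the slope to the free upper end, 40 degrees above the horizontal and roughly towards the robot; that end is 265 mm above the counter.
- holder: Slanted stand of the pin, fixed; origin at the counter, the pin rises to its -x. A closed-ended steel hood (48 mm wide, 42 inside) encloses the lowest 90 mm of the pin, which comes out only endwise, up its axis. Above the hood the pin lies open on two thin rails, 25 mm wide over all, 235 mm long from the closed end: fingers fit down either side of the pin's middle (165 mm from its low end, 150 mm above the counter).
- holder_mouth (a point): Point on the pin's axis at the mouth of the stand's hood (90 mm along from the closed low end).
- tumbler_mid (a point): Centre of a steel tumbler, 68 mm diameter, 100 mm tall; leave it.
- katori_mid (a point): Centre of a small steel bowl, 90 mm diameter, 45 mm tall; leave it.
- oil_mid (a point): Centre of an oil bottle, 68 mm diameter, 200 mm tall; leave it.
- dabba_mid (a point): Centre of a steel canister, 100 mm diameter, 110 mm tall; leave it.
- salt_mid (a point): Centre of a white salt jar, 60 mm diameter, 75 mm tall; leave it.

How it is judged:
By the outcome, as a careful person would: the job done as asked, in the order asked, and still so for the second after the job is handed in, while the arm keeps its last pose, push and grip.
It also fails if it takes over 66 s, if anything falls off the work surface, if the arm or the gripper's body presses on something with over 40 N, if the wrist force passes 120 N, or if a joint passes its speed limit or range.

ROBOT

A 6-joint arm with a two-finger parallel gripper is mounted at the origin on the work surface. World frame = base frame: x ahead of the robot, y to its left, z up, the work surface at z = 0. Lengths are in m, angles in degrees, forces in N, time in s.
With the tool pointing down it reaches from about 0.35 to 0.875 m from the base axis. Payload 4.2 kg.
Tool frame: the origin (TCP) lies midway between the tips of the shut fingers; the grasp point (between the pads) lies 19 mm behind it; z points along the fingers, y is the line along which they close (so a half turn about z gives the same grasp; the last joint's range is limited). The gripper opens to 87 mm and grips with 3 to 60 N. Pads are 19 mm wide; open, the fingers measure 117 mm over their backs; the gripper's body (75 mm by 190 mm) begins 51 mm behind the grasp point.
Start: joints at [79.389, 22.042, 0.453, 0, -68.411, -14.817], TCP at [0.268, 0.564, 0.223] pointing down, gripper open.
Joint ranges: [-179.83, 179.83], [-69.29, 118.12], [-61.27, 80.66], [-181.25, 117.63], [-171.15, -9.14], [-177.46, 177.46]. Speed limits (degrees/s): [159.86, 159.86, 180, 180, 180, 180].

INTERFACE

Orientations are given as a 3x3 rotation matrix whose columns are the frame's x, y, z axes.
In Python, from station import r, cams gives the robot as it stands.
- The arm moves only by the tool play_rows, never from a script. Its argument "commands" is text: rows parted by semicolons, each of 6 numbers parted by spaces: the shift along the world's x, y, z normalised to -1 to 1, where 1 is 30 mm, then the turn, a rotation vector about the world's x, y, z normalised to -1 to 1, where 1 is 0.15 rad. A call has 1 to 20 rows; each row shifts and turns the commanded pose from where the row before left it; what a row does not reach is not made up. A row lasts 1/10 s, in which the tool goes at most 50 mm and 8.59 degrees, less where a joint would pass 70% of its speed; a pose out of reach is approached as far as the arm can. A call with a number of a shift or a turn outside -1 to 1 is refused whole. A call with a gripper value outside its range is refused whole. "grip" is the finger opening in mm, from 0 to 87, set as the call begins (left out, the last holds). The fingers move at their own pace and stop on an object; the grip force is fixed at half the most. Time passes only in rows, so rows that do not move let the fingers close. It gives the time, the measured TCP pose, the force, the opening and the grip force at its end, in the units of the state.
- r.sense(): the state, without advancing time (a new reading comes with each control period).
- cams.capture(name): name is "scene" or "side" or "wrist"; returns (picture, depth): 384x512x3 uint8, blue, green, red; 384x512 float32, m along the optical axis (not along the pixel's ray), 0 where there is no reading.
- cams.camera_info(name): a dict with "mtx" (3x3 intrinsics, pixels), "R" (3x3) and "t" (3): a world point X has camera coordinates R X + t. Camera axes: x right, y down, z forward; pixel columns grow to the right and rows downward; lengths in m; the calibration is good to about 2 mm. The wrist camera is an equidistant fisheye: a pixel r from the principal point sees the ray r / f radians off the axis. A picture is of the moment at which its call begins: read the wrist's pose just before it. camera_info takes no time and is no camera call; for the wrist camera it gives the pose at the moment of the call.
- r.finish_job(): hands the job in; it is judged then, once.
The state is a dict: "time_s": time; "joints": joint angles; "joint_velocities": joint speeds; "effort": joint torques, N m; "tcp_pos": TCP position; "ee_rot": TCP orientation; "wrist_force": force on the tool from outside, world axes, zero at the start; "moment": the same for the moment, N m; "gripper_width": opening from 0.0 (shut) to 1.0 (fully open); "gripper_force": force on a finger pad.
Only numpy, scipy, OpenCV 4.12 (cv2) and the standard library are available. Lean on these libraries where they do the work, as an engineer would, in place of code of your own. Each camera call takes 0.05 s, during which the arm holds its last target. There are 200 camera calls.

## Working session

There is one attempt and no reset: what is moved stays moved. The work goes in short steps, Python scripts to look and compute and a tool call to move; the robot and the scene stay as the last step left them, time stands still between calls to the robot, and variables do not carry over. Pictures are saved under pics/ and viewed, at most 10 in all, crops included, and the job is handed in when it is done.

Besides the shell and the picture viewer there is one more tool, called after "Emit:" as name(argument=value, ...) on one line, values as JSON. play_rows: Moves the arm, as the interface text tells. Scaled input: -1 to 1 covers 30 mm each way for a shift and 0.15 rad each way for a turn. Its arguments: {"type":"object","properties":{"commands":{"type":"string"},"grip":{"type":"number"}},"required":["commands"]}

```bash
mkdir -p pics; ls; python3 - <<'E'
from station import r,cams
import cv2,numpy as np
for n in("scene","side"):
    p,d=cams.capture(n); cv2.imwrite(f"pics/{n}0.png",p); np.save(f"pics/{n}0.npy",d)
    i=cams.camera_info(n); print(n,i["mtx"].round(1).tolist(),i["R"].round(3).tolist(),i["t"].round(3).tolist())
s=r.sense(); print(s)
E
```

```text
pics
scene [[383.0, 0.0, 254.2], [0.0, 383.0, 194.1], [0.0, 0.0, 1.0]] [[-0.459, 0.888, -0.003], [0.741, 0.381, -0.553], [-0.49, -0.256, -0.833]] [0.269, -0.349, 1.458]
side [[421.9, 0.0, 250.1], [0.0, 421.9, 197.7], [0.0, 0.0, 1.0]] [[0.869, -0.494, -0.019], [-0.363, -0.613, -0.702], [0.335, 0.617, -0.712]] [-0.473, 0.283, 1.081]
{'time_s': 0.1, 'joints': array([ 7.93895228e+01,  2.20858040e+01,  3.89319029e-01, -2.44847542e-02,
       -6.84136531e+01, -1.48163643e+01]), 'joint_velocities': array([ 0.05469442, -0.10059812,  0.15096719,  0.00707766,  0.02410668,
       -0.02597392]), 'effort': array([-7.26186536e-04, -3.91692209e+01,  1.87935930e+01,  4.23196837e+00,
        1.34791961e-02, -7.17752300e-05]), 'tcp_pos': array([0.26810842, 0.56397873, 0.22158867]), 'ee_rot': array([[ 9.03066611e-01, -4.29499874e-01, -7.44517362e-04],
       [-4.29500506e-01, -9.03064791e-01, -1.81620402e-03],
       [ 1.07711983e-04,  1.95992380e-03, -9.99998074e-01]]), 'wrist_force': array([ 0.30716774, -0.22598676, -0.44247078]), 'moment': array([-0.02349652, -0.01337732, -0.04964809]), 'gripper_force': 0.0, 'gripper_width': 1.0010196550078918}
```

View pics/scene0.png

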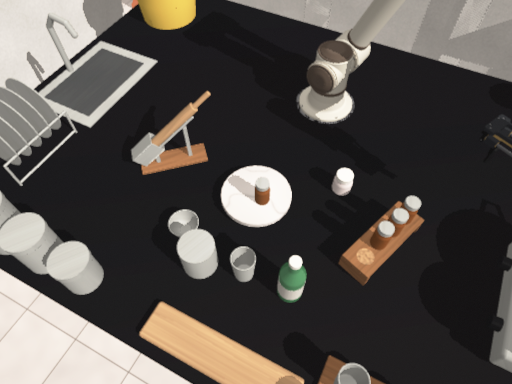

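View pics/side0.png

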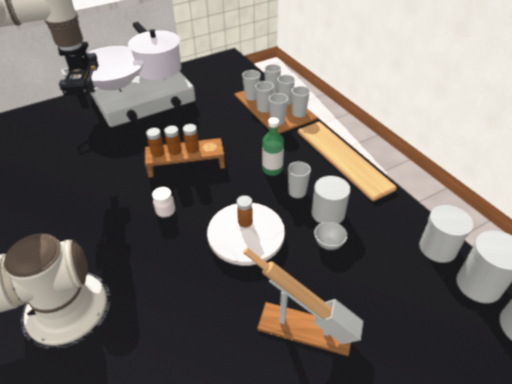

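The scene picture shows the jar on the board at about (262,190) and the shelf at (383,240) with its pad at (366,257). The pin runs from (208,96) to (150,145). The side picture shows the pad at (210,148), the jar at (245,211), and the pin from (248,252) to (330,305).

```bash
cat > h.py <<'E'
import numpy as np,cv2
from station import r,cams
def cloud(n,d):
    i=cams.camera_info(n);K=i["mtx"];v,u=np.mgrid[0:384,0:512]
    c=np.stack([(u-K[0,2])/K[0,0]*d,(v-K[1,2])/K[1,1]*d,d],-1)
    X=(c-i["t"])@i["R"]; X[d==0]=np.nan; return X
def pt(n,u,v,z):
    i=cams.camera_info(n);q=i["R"].T@np.linalg.inv(i["mtx"])@[u,v,1];o=-i["R"].T@i["t"]
    return o+q*(z-o[2])/q[2]
def circ(P):
    A=np.c_[2*P[:,:2],np.ones(len(P))];s=np.linalg.lstsq(A,(P[:,:2]**2).sum(1),rcond=None)[0]
    return s[:2],np.sqrt(s[2]+s[0]**2+s[1]**2)
E
python3 - <<'E'
from h import *
box={"scene":dict(jar=(250,172,275,210),r0=(402,194,424,222),r1=(390,206,411,232),r2=(374,220,398,250),shelf=(338,200,430,285),board=(218,162,296,228),pin=(130,88,215,165)),
"side":dict(jar=(234,193,256,230),r0=(144,125,163,160),r1=(163,124,181,158),r2=(181,123,200,155),shelf=(140,120,230,180),board=(203,200,290,268),pin=(240,243,365,345))}
for n in box:
    X=cloud(n,np.load(f"pics/{n}0.npy")); I=cv2.imread(f"pics/{n}0.png").astype(int)
    for k,(a,b,c,d) in box[n].items():
        P=X[b:d,a:c].reshape(-1,3);C=I[b:d,a:c].reshape(-1,3)
        ok=~np.isnan(P[:,0]);P=P[ok];C=C[ok]
        if k in("jar","r0","r1","r2"):
            zt=.125 if k=="jar" else .15
            Q=P[abs(P[:,2]-zt)<.004]
            b_=P[(P[:,2]<zt-.01)&(P[:,2]>zt-.085)]
            print(n,k,"top",len(Q),Q.mean(0).round(4),((Q.max(0)+Q.min(0))/2).round(4),"zmax",P[:,2].max().round(3), "body",circ(b_))
        elif k=="shelf":
            Q=P[abs(P[:,2]-.06)<.004]
            print(n,k,len(Q),cv2.minAreaRect(Q[:,:2].astype(np.float32)*1000),np.median(Q[:,2]))
        elif k=="board":
            Q=P[abs(P[:,2]-.035)<.005]
            e=cv2.fitEllipse(cv2.convexHull((Q[:,:2]*1000).astype(np.float32)));print(n,k,e,np.median(Q[:,2]))
        else:
            w=(C[:,2]-C[:,0]>50)&(P[:,2]>.08)
            Q=P[w];m=Q.mean(0);_,s,V=np.linalg.svd(Q-m,full_matrices=False);ax=V[0]*np.sign(V[0][2])
            t=(Q-m)@ax
            print(n,k,len(Q),m.round(4),ax.round(4),"elev",np.degrees(np.arcsin(ax[2])).round(1),"az",np.degrees(np.arctan2(ax[1],ax[0])).round(1),"upper end",(m+ax*t.max()).round(4),t.min(),t.max(),"zmax",Q[:,2].max())
print("pad",pt("scene",366,257,.06),pt("side",210,148,.06))
E
```

```text
scene jar top 141 [ 0.5254 -0.0043  0.125 ] [ 0.5242 -0.0056  0.1249] zmax 0.13 body (array([ 0.52629994, -0.0034836 ]), np.float64(0.019605208303928798))
scene r0 top 240 [0.4276 0.3888 0.1501] [0.4364 0.3915 0.15  ] zmax 0.155 body (array([0.4099126 , 0.39314332]), np.float64(0.02087335828468685))
scene r1 top 218 [0.4732 0.3714 0.15  ] [0.4769 0.373  0.1499] zmax 0.155 body (array([0.45163043, 0.37837173]), np.float64(0.03135666194312091))
scene r2 top 191 [0.5211 0.3508 0.1501] [0.5121 0.3509 0.15  ] zmax 0.154 body (array([0.50777683, 0.35485924]), np.float64(0.03217194418151343))
scene shelf 1683 ((492.80999755859375, 361.5615539550781), (90.44168853759766, 260.35369873046875), 69.845947265625) 0.06050573212797267
scene board ((511.4013671875, -31.625244140625), (217.8695831298828, 220.18704223632812), 117.899169921875) 0.03507479673340685
scene pin 649 [ 0.4713 -0.3161  0.183 ] [-0.5449  0.5587  0.6252] elev 38.7 az 134.3 upper end [ 0.4008 -0.2439  0.2638] -0.12218287039620053 0.12924616142500797 zmax 0.2670102645495862
side jar top 137 [ 0.5239 -0.0076  0.1256] [ 0.5252 -0.0
[... 358 characters left out ...]
t64(0.02267551883178201))
side r2 top 86 [0.5212 0.3483 0.1506] [0.5209 0.3497 0.15  ] zmax 0.155 body (array([0.51938451, 0.35200571]), np.float64(0.02297180464435053))
side shelf 839 ((494.47332763671875, 360.4881591796875), (98.20960998535156, 257.62261962890625), 70.08721160888672) 0.06120787818769833
side board ((512.1763916015625, -33.065208435058594), (217.27572631835938, 221.2105712890625), 152.82778930664062) 0.03595462396636722
side pin 1330 [ 0.4634 -0.3284  0.183 ] [-0.5185  0.5811  0.6273] elev 38.8 az 131.7 upper end [ 0.3951 -0.2519  0.2656] -0.11671942505498646 0.13170292133424089 zmax 0.265680063237453
pad [0.57405319 0.33587887 0.06      ] [0.57503142 0.32786229 0.06      ]
```

Emit:
play_rows(commands=".428 -.95 0 0 0 .0314;.428 -.95 0 0 0 .0314;.428 -.95 0 0 0 .0314;.428 -.95 0 0 0 .0314;.428 -.95 0 0 0 .0314;.428 -.95 0 0 0 .0314;.428 -.95 0 0 0 .0314;.428 -.95 0 0 0 .0314;.428 -.95 0 0 0 .0314;.428 -.95 0 0 0 .0314;.428 -.95 0 0 0 .0314;.428 -.95 0 0 0 .0314;.428 -.95 0 0 0 .0314;.428 -.95 0 0 0 .0314;.428 -.95 0 0 0 .0314;.428 -.95 0 0 0 .0314;.428 -.95 0 0 0 .0314;.428 -.95 0 0 0 .0314;.428 -.95 0 0 0 .0314;.428 -.95 0 0 0 .0314", grip=87)

```text
time_s: 2.1
tcp_pos: [0.5252, -0.0068, 0.2222]
ee_rot: [[0.94, -0.342, -0.001], [-0.342, -0.94, -0.0], [-0.001, 0.0, -1.0]]
wrist_force: [1.5, 1.0, -0.2]
gripper_width: 1.002
gripper_force: 0.0
```

Emit:
play_rows(commands="0 .03 -.5 0 0 0;0 0 -.5 0 0 0;0 0 -.5 0 0 0;0 0 -.5 0 0 0;0 0 -.5 0 0 0;0 0 -.5 0 0 0;0 0 -.5 0 0 0;0 0 -.5 0 0 0;0 0 -.4 0 0 0;0 0 -.3 0 0 0;0 0 0 0 0 0")

```text
time_s: 3.2
tcp_pos: [0.5242, -0.0048, 0.0802]
ee_rot: [[0.939, -0.343, -0.003], [-0.343, -0.939, -0.001], [-0.002, 0.002, -1.0]]
wrist_force: [-0.3, -0.3, -0.4]
gripper_width: 0.999
gripper_force: 0.0
```

Emit:
play_rows(commands="0 0 0 0 0 0;0 0 0 0 0 0;0 0 0 0 0 0;0 0 0 0 0 0;0 0 0 0 0 0;0 0 0 0 0 0;0 0 0 0 0 0;0 0 0 0 0 0", grip=38)

```text
time_s: 4.0
tcp_pos: [0.5251, -0.0048, 0.0817]
ee_rot: [[0.94, -0.342, 0.0], [-0.342, -0.94, -0.0], [0.0, 0.0, -1.0]]
wrist_force: [-0.2, -1.2, 0.8]
gripper_width: 0.516
gripper_force: 30.0
```

Emit:
play_rows(commands="0 0 .4 0 0 0;0 0 .8 0 0 0;0 0 .9 0 0 0;0 0 .9 0 0 0;0 0 .9 0 0 0;.119 .8 .1 0 0 0;.119 .8 0 0 0 0;.119 .8 0 0 0 0;.119 .8 0 0 0 0;.119 .8 0 0 0 0;.119 .8 0 0 0 0;.119 .8 0 0 0 0;.119 .8 0 0 0 0;.119 .8 0 0 0 0;.119 .8 0 0 0 0;.119 .8 0 0 0 0;.119 .8 0 0 0 0;.119 .8 0 0 0 0;.119 .8 0 0 0 0;0 0 0 0 0 0")

```text
time_s: 6.0
tcp_pos: [0.5751, 0.3341, 0.2012]
ee_rot: [[0.94, -0.34, 0.0], [-0.34, -0.94, 0.001], [-0.0, -0.001, -1.0]]
wrist_force: [0.5, -0.4, -1.6]
gripper_width: 0.513
gripper_force: 29.9
```

```bash
python3 - <<'E'
from h import *
print(r.sense()["tcp_pos"])
ps=[]
for n in("scene","side"):
    p,d=cams.capture(n); np.save(f"pics/{n}1.npy",d);cv2.imwrite(f"pics/{n}1.png",p)
    X=cloud(n,d)
    i=cams.camera_info(n); c=i["mtx"]@(i["R"]@np.array([.575,.331,.17])+i["t"]);u,v=(c[:2]/c[2]).astype(int);print(u,v)
    q=p[v-75:v+75,u-100:u+100]; ps.append(cv2.resize(q,None,fx=2,fy=3.0 if 0 else 2))
cv2.imwrite("pics/c1.png",np.hstack(ps))
E
```

```text
[0.57506849 0.33409531 0.2012301 ]
374 237
206 120
```

View pics/c1.png

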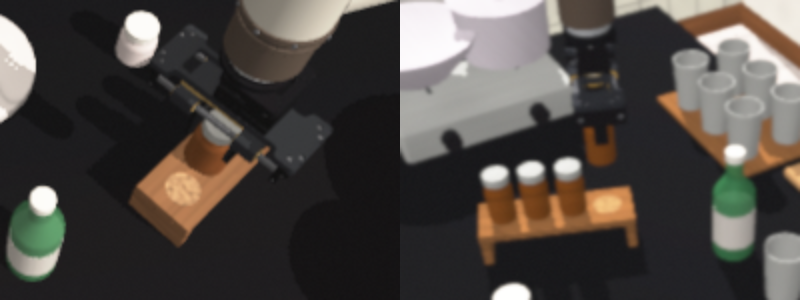

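The crop shows the jar hanging upright between the fingers, with its lower part at about (600,145) in the right half. The pad is free at (607,203) in the right half and (183,187) in the left half. Next I measure where the jar sits along the row.

```bash
python3 - <<'E'
from h import *
t=np.array([.5751,.3341]);row=np.array([.9397,-.342])
for n in("side","scene"):
    p=cv2.imread(f"pics/{n}1.png").astype(int);X=cloud(n,np.load(f"pics/{n}1.npy"));i=cams.camera_info(n)
    m=(p[...,2]-p[...,0]>30)&(X[...,2]>.156)&(X[...,2]<.24)&(np.hypot(X[...,0]-t[0],X[...,1]-t[1])<.04)
    P=X[m];print(n,m.sum(),"z",P[:,2].min(),P[:,2].max())
    v,u=np.nonzero(m)
    us=[];
    for vv in np.unique(v):
        uu=u[v==vv]
        if len(uu)>8: us.append((vv,uu.min(),uu.max(),X[vv,uu,2].mean().round(3)))
    print(us)
    # residual fit with known radius .023
    from scipy.optimize import least_squares
    f=least_squares(lambda c:np.hypot(P[:,0]-c[0],P[:,1]-c[1])-.023,t,loss="soft_l1",f_scale=.001)
    d=f.x-t;print("centre",f.x,"along row",d@row,"across",d@[.342,.9397])
    # tilt: along-row mean vs z
# same method on the row jars, for bias
    for k in(-87,-29,29):
        c0=np.array([.4935,.361])+k*.001*row
        m=(X[...,2]>.075)&(X[...,2]<.13)&(np.hypot(X[...,0]-c0[0],X[...,1]-c0[1])<.027);Q=X[m]
        g=least_squares(lambda c:np.hypot(Q[:,0]-c[0],Q[:,1]-c[1])-.023,c0,loss="soft_l1",f_scale=.001).x
        print(k,len(Q),"row",g,"vs nominal along",(g-c0)@row,"across",(g-c0)@[.342,.9397])
E
```

```text
side 202 z 0.15707312342497606 0.23041504162535864
[(np.int64(116), np.int64(199), np.int64(213), np.float64(0.197)), (np.int64(117), np.int64(199), np.int64(213), np.float64(0.194)), (np.int64(118), np.int64(200), np.int64(213), np.float64(0.191)), (np.int64(119), np.int64(200), np.int64(213), np.float64(0.187)), (np.int64(120), np.int64(200), np.int64(213), np.float64(0.183)), (np.int64(121), np.int64(200), np.int64(213), np.float64(0.179)), (np.int64(122), np.int64(200), np.int64(213), np.float64(0.177)), (np.int64(123), np.int64(200), np.int64(213), np.float64(0.172)), (np.int64(124), np.int64(201), np.int64(213), np.float64(0.168)), (np.int64(125), np.int64(201), np.int64(212), np.float64(0.166)), (np.int64(126), np.int64(202), np.int64(211), np.float64(0.164))]
centre [0.57624697 0.33297423] along row 0.0014628221556037295 across -0.0006656213036308662
-87 206 row [0.41254113 0.39255171] vs nominal along 0.00013227852892316403 across 0.001961206219690227
-29 202 row [0.46689458 0.37391476] vs nominal along -0.00041795942603246227 across 0.003036950555584109
29 198 row [0.522153
[... 814 characters left out ...]
nt64(367), np.int64(389), np.float64(0.187)), (np.int64(243), np.int64(367), np.int64(388), np.float64(0.184)), (np.int64(244), np.int64(368), np.int64(387), np.float64(0.178)), (np.int64(245), np.int64(369), np.int64(382), np.float64(0.172)), (np.int64(246), np.int64(370), np.int64(381), np.float64(0.169)), (np.int64(247), np.int64(372), np.int64(380), np.float64(0.165))]
centre [0.57318515 0.33492087] along row -0.0020801164779489572 across 0.0001164915208855798
-87 0 row [0.4117461 0.390754 ] vs nominal along 0.0 across 0.0
-29 0 row [0.4662487 0.370918 ] vs nominal along 0.0 across 0.0
29 22 row [0.51954726 0.35073872] vs nominal along -0.0010140310508760782 across -0.0007343643425603344
```

Emit:
play_rows(commands="0 -.067 -.3 0 0 0;0 0 -.5 0 0 0;0 0 -.5 0 0 0;0 0 -.5 0 0 0;0 0 -.4 0 0 0;0 0 -.3 0 0 0;0 0 -.2 0 0 0;0 0 -.15 0 0 0;0 0 -.1 0 0 0;0 0 -.05 0 0 0;0 0 -.05 0 0 0;0 0 -.03 0 0 0;0 0 -.03 0 0 0;0 0 0 0 0 0;0 0 0 0 0 0")

```text
time_s: 7.6
tcp_pos: [0.5752, 0.3294, 0.1084]
ee_rot: [[0.94, -0.342, 0.0], [-0.342, -0.94, 0.0], [0.0, -0.0, -1.0]]
wrist_force: [-0.7, 0.7, -1.5]
gripper_width: 0.517
gripper_force: 29.9
```

Emit:
play_rows(commands="0 .083 0 0 0 0;0 0 -.02 0 0 0;0 0 -.02 0 0 0;0 0 -.02 0 0 0;0 0 0 0 0 0;0 0 0 0 0 0")

```text
time_s: 8.2
tcp_pos: [0.5752, 0.3319, 0.1068]
ee_rot: [[0.94, -0.342, 0.0], [-0.342, -0.94, 0.0], [0.0, -0.0, -1.0]]
wrist_force: [0.1, -0.2, -0.4]
gripper_width: 0.516
gripper_force: 29.9
```

Emit:
play_rows(commands="0 0 0 0 0 0;0 0 0 0 0 0;0 0 0 0 0 0;0 0 0 0 0 0;0 0 0 0 0 0;0 0 0 0 0 0", grip=80)

```text
time_s: 8.8
tcp_pos: [0.5751, 0.3318, 0.1064]
ee_rot: [[0.94, -0.342, -0.0], [-0.342, -0.94, -0.0], [0.0, 0.0, -1.0]]
wrist_force: [-0.1, -0.5, -0.5]
gripper_width: 0.902
gripper_force: 0.0
```

Emit:
play_rows(commands="0 0 .2 0 0 0;0 0 .5 0 0 0;0 0 .8 0 0 0;0 0 1 0 0 0;0 0 1 0 0 0;0 0 1 0 0 0;0 0 1 0 0 0;0 0 .8 0 0 0;0 0 0 0 0 0")

```text
time_s: 9.7
tcp_pos: [0.5767, 0.3326, 0.301]
ee_rot: [[0.94, -0.342, 0.008], [-0.342, -0.94, 0.005], [0.006, -0.008, -1.0]]
wrist_force: [-0.3, -0.2, 0.4]
gripper_width: 0.918
gripper_force: 0.0
```

```bash
python3 - <<'E'
from h import *
from scipy.optimize import least_squares
row=np.array([.9397,-.342]);ac=np.array([.342,.9397])
Qs=[]
for n in("side","scene"):
    p,d=cams.capture(n);X=cloud(n,d)
    for k in(-87,-29,29,87):
        c0=np.array([.4935,.361])+k*.001*row
        m=(X[...,2]>.147)&(X[...,2]<.153)&(np.hypot(X[...,0]-c0[0],X[...,1]-c0[1])<.029);Q=X[m]
        if len(Q): g=(Q[:,:2].max(0)+Q[:,:2].min(0))/2;g2=Q[:,:2].mean(0);print(n,k,len(Q),"lid along/across mm",((g-c0)@row*1e3).round(1),((g-c0)@ac*1e3).round(1),((g2-c0)@row*1e3).round(1),((g2-c0)@ac*1e3).round(1),"z",np.median(Q[:,2]).round(4))
# pin axis fit: cylinder radius 16 (body) and 8 (handle)
sets=[]
for n in("scene","side"):
    X=cloud(n,np.load(f"pics/{n}0.npy"));I=cv2.imread(f"pics/{n}0.png").astype(int)
    w=(I[...,2]-I[...,0]>50)&(X[...,2]>.1)&(abs(X[...,0]-.46)<.12)&(abs(X[...,1]+.32)<.12);sets.append(X[w])
def res(q,P):
    a=np.array([q[2],q[3],1.]);a/=np.linalg.norm(a);o=np.array([q[0],q[1],.2]);e=P-o;t=e@a
    return t,np.linalg.norm(e-t[:,None]*a,axis=1),a
for P in sets+[np.vstack(sets)]:
    q=np.array([.449,-.299,-.85,.9])
    for _ in range(4):
        t,dd,a=res(q,P);top=(.265-.0-.2)/a[2]  # handle begins 65 mm below upper end
        tt=t.max()
        B=P[(t<tt-.075)&(t>tt-.2)&(dd<.03)];H=P[(t>tt-.055)&(dd<.02)]
        q=least_squares(lambda q:np.r_[res(q,B)[1]-.016,res(q,H)[1]-.008],q,loss="soft_l1",f_scale=.001).x
    t,dd,a=res(q,P);o=np.array([q[0],q[1],.2]);print(len(B),len(H),"a",a.round(4),"elev",np.degrees(np.arcsin(a[2])).round(2),"az",np.degrees(np.arctan2(a[1],a[0])).round(2),"top",(o+a*t.max()).round(4),"pt z.15",(o-a*.05/a[2]).round(4),"rms",np.std(res(q,B)[1]))
E
```

```text
side -87 79 lid along/across mm 0.1 -1.0 -0.0 -1.5 z 0.1509
side -29 71 lid along/across mm -2.5 1.4 -1.9 -0.3 z 0.1507
side 29 81 lid along/across mm 1.1 -2.4 0.8 -3.4 z 0.1507
side 87 73 lid along/across mm -0.7 -0.4 0.3 -2.5 z 0.1511
scene -87 57 lid along/across mm 8.5 0.7 10.4 1.0 z 0.1497
scene -29 168 lid along/across mm -2.0 1.7 -1.5 1.6 z 0.1504
scene 29 174 lid along/across mm -0.2 0.1 0.1 -0.1 z 0.1503
scene 87 181 lid along/across mm 0.4 -0.4 0.4 -0.6 z 0.1505
362 94 a [-0.5187  0.5579  0.6478] elev 40.38 az 132.91 top [ 0.3945 -0.2461  0.2604] pt z.15 [ 0.4829 -0.3412  0.15  ] rms 0.0016840284296067265
754 179 a [-0.5232  0.559   0.6433] elev 40.04 az 133.11 top [ 0.3958 -0.2458  0.2606] pt z.15 [ 0.4858 -0.3419  0.15  ] rms 0.0011395103427080753
1120 271 a [-0.5224  0.5588  0.6441] elev 40.1 az 133.07 top [ 0.3951 -0.2458  0.2606] pt z.15 [ 0.4848 -0.3418  0.15  ] rms 0.001483012504443862
```

The jar is in line and upright: all four lids agree within about 2 mm. Next is the pin.

Emit:
play_rows(commands="-.076 -.5 0 0 0 -.157;-.076 -1 0 0 0 -.157;-.076 -1 0 0 0 -.157;-.076 -1 0 0 0 -.157;-.076 -1 0 0 0 -.157;-.076 -1 0 0 0 -.157;-.076 -1 0 0 0 -.157;-.076 -1 0 0 0 -.157;-.076 -1 0 0 0 -.157;-.076 -1 0 0 0 -.157;-.076 -1 0 0 0 -.157;-.076 -1 0 0 0 -.157;-.076 -1 0 0 0 -.157;-.076 -1 0 0 0 -.157;-.076 -1 0 0 0 -.157;-.076 -1 0 0 0 -.157;-.076 -1 0 0 0 -.157;-.076 -1 0 0 0 -.157;-.076 -1 0 0 0 -.157;-.076 -1 0 0 0 -.157", grip=87)

```text
time_s: 11.8
tcp_pos: [0.5278, -0.2546, 0.2941]
ee_rot: [[0.68, -0.733, -0.003], [-0.733, -0.68, 0.001], [-0.002, 0.002, -1.0]]
wrist_force: [0.5, 0.3, 0.4]
gripper_width: 1.0
gripper_force: 0.0
```

Emit:
play_rows(commands="-.076 -.9 0 .266 .248 0;-.076 -.9 0 .266 .248 0;-.076 -.9 0 .266 .248 0;-.076 -.9 0 .266 .248 0;0 -.5 0 .266 .248 0;0 0 0 .266 .248 0;0 0 0 .266 .248 0;0 0 0 .266 .248 0;0 0 0 0 0 0;0 0 0 0 0 0")

```text
time_s: 12.8
tcp_pos: [0.5198, -0.3764, 0.2941]
ee_rot: [[0.616, -0.732, -0.29], [-0.663, -0.681, 0.31], [-0.424, 0.001, -0.906]]
wrist_force: [-0.4, 0.1, 0.7]
gripper_width: 1.002
gripper_force: 0.0
```

```bash
cat >> h.py <<'E'
def wproj(i,X):
    c=i["R"]@X+i["t"];K=i["mtx"];rr=np.hypot(c[0],c[1]);th=np.arctan2(rr,c[2])
    return K[0,2]+K[0,0]*th*c[0]/rr,K[1,2]+K[1,1]*th*c[1]/rr
E
python3 - <<'E'
from h import *
i=cams.camera_info("wrist");p,d=cams.capture("wrist")
a=np.array([-.523,.559,.643]);M=np.array([.484,-.341,.151]);y=np.array([.731,.682,0])
for k in(-.07,0,.07,.1,.165):
    u,v=wproj(i,M+k*a);print(k,u,v);cv2.circle(p,(int(u),int(v)),2,(0,255,0),-1)
    if k in(-.07,0,.07):
        for s in(-.016,.016):
            u,v=wproj(i,M+k*a+s*y);cv2.circle(p,(int(u),int(v)),1,(255,0,255),-1)
cv2.imwrite("pics/w2.png",cv2.resize(p,(800,600)))
E
```

```text
-0.07 255.71620364720246 102.07076363292913
0 255.95906537884747 165.23154040344687
0.07 256.15304269317716 229.61587243644263
0.1 256.21723555191994 256.1337723573131
0.165 256.3175053669781 309.13237593959025
```

View pics/w2.png

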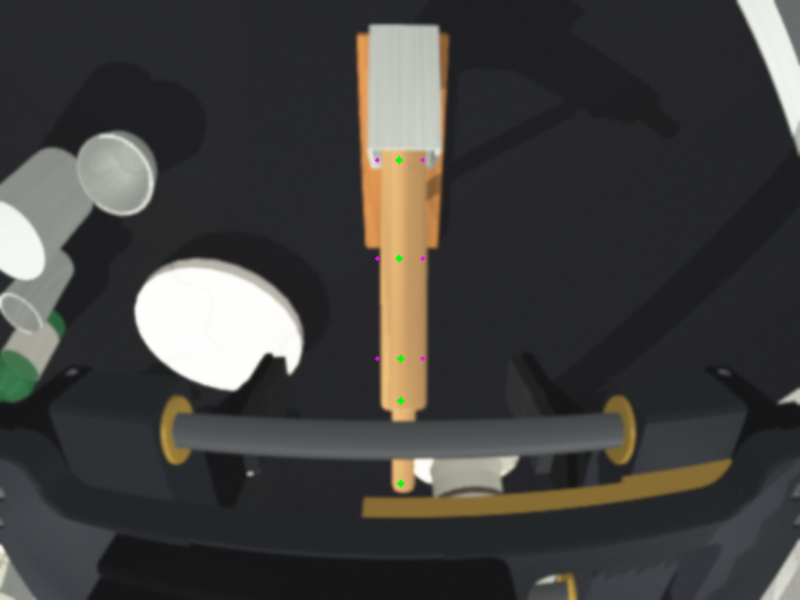

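The wrist picture shows the pin centred at about x=403, against 400 predicted. Its end is at (403,490), 6 px beyond the prediction. So the pin lies about 2 mm to the right and 5 mm further up its axis, and I correct for both in the approach.

Emit:
play_rows(commands=".1 -.3 -.2 0 0 0;-.16 .173 -.503 0 0 0;-.16 .173 -.503 0 0 0;-.16 .173 -.503 0 0 0;-.16 .173 -.503 0 0 0;-.16 .173 -.503 0 0 0;-.16 .173 -.503 0 0 0;0 0 0 0 0 0;0 0 0 0 0 0")

```text
time_s: 13.75
tcp_pos: [0.4947, -0.3544, 0.1995]
ee_rot: [[0.618, -0.731, -0.288], [-0.663, -0.682, 0.308], [-0.422, 0.001, -0.907]]
wrist_force: [0.3, 0.5, -0.2]
gripper_width: 0.997
gripper_force: 0.0
```

Emit:
play_rows(commands="-.112 .115 -.347 0 0 0;-.112 .115 -.347 0 0 0;-.112 .115 -.347 0 0 0;-.112 .115 -.347 0 0 0;-.112 .115 -.347 0 0 0;-.112 .115 -.347 0 0 0;0 0 0 0 0 0;0 0 0 0 0 0")

```text
time_s: 14.55
tcp_pos: [0.4744, -0.3334, 0.1364]
ee_rot: [[0.618, -0.731, -0.289], [-0.663, -0.682, 0.309], [-0.423, 0.0, -0.906]]
wrist_force: [0.1, -0.2, 0.4]
gripper_width: 0.999
gripper_force: 0.0
```

```bash
python3 - <<'E'
from h import *
print(r.sense()["wrist_force"],r.sense()["tcp_pos"])
i=cams.camera_info("wrist");p,d=cams.capture("wrist");q,_=cams.capture("side")
cv2.imwrite("pics/w3.png",np.hstack([cv2.resize(p,(440,330)),cv2.resize(q[170:380,210:400],(330,330))]))
E
```

```text
[ 0.06421402 -0.20263199  0.43707182] [ 0.47444501 -0.33342473  0.13637333]
```

View pics/w3.png

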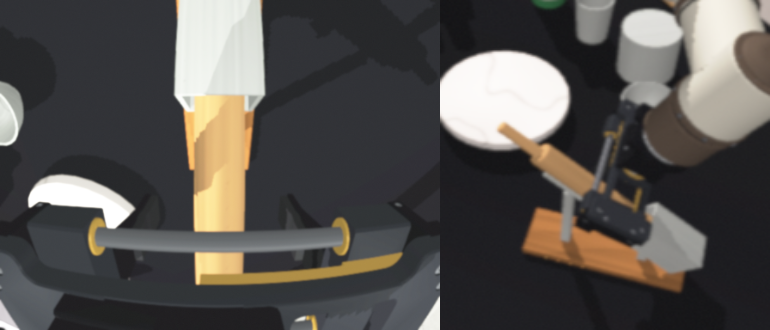

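The pin lies centred between the fingers (wrist x≈218, fingers at 150 and 290), and nothing is touching. I close the gripper.

Emit:
play_rows(commands="0 0 0 0 0 0;0 0 0 0 0 0;0 0 0 0 0 0;0 0 0 0 0 0;0 0 0 0 0 0;0 0 0 0 0 0;0 0 0 0 0 0;0 0 0 0 0 0;0 0 0 0 0 0;0 0 0 0 0 0", grip=20)

```text
time_s: 15.65
tcp_pos: [0.4743, -0.3335, 0.1365]
ee_rot: [[0.618, -0.732, -0.288], [-0.663, -0.682, 0.309], [-0.423, 0.0, -0.906]]
wrist_force: [-0.3, -0.5, 1.1]
gripper_width: 0.355
gripper_force: 30.0
```

Emit:
play_rows(commands="-.09 .095 .115 0 0 0;-.13 .14 .165 0 0 0;-.174 .186 .216 0 0 0;-.174 .186 .216 0 0 0;0 0 0 0 0 0")

```text
time_s: 16.15
tcp_pos: [0.4569, -0.3141, 0.1594]
ee_rot: [[0.619, -0.731, -0.287], [-0.663, -0.682, 0.309], [-0.422, -0.001, -0.907]]
wrist_force: [0.4, -0.2, -2.1]
gripper_width: 0.358
gripper_force: 30.0
```

Emit:
play_rows(commands="-.174 .186 .216 0 0 0;-.209 .224 .26 0 0 0;-.209 .224 .26 0 0 0;-.209 .224 .26 0 0 0;-.209 .224 .26 0 0 0;-.209 .224 .26 0 0 0;-.209 .224 .26 0 0 0;-.209 .224 .26 0 0 0;-.209 .224 .26 0 0 0;-.209 .224 .26 0 0 0;0 0 0 0 0 0")

```text
time_s: 17.25
tcp_pos: [0.3954, -0.2486, 0.2361]
ee_rot: [[0.619, -0.731, -0.286], [-0.663, -0.682, 0.308], [-0.421, -0.001, -0.907]]
wrist_force: [-0.4, -0.9, -2.2]
gripper_width: 0.355
gripper_force: 30.0
```

Emit:
play_rows(commands="0 0 .2 -.227 -.212 0;0 0 .2 -.227 -.212 0;0 0 .2 -.227 -.212 0;0 0 .2 -.227 -.212 0;0 0 .2 -.227 -.212 0;0 0 .2 -.227 -.212 0;.2 .2 .2 -.227 -.212 0;.2 .2 .2 -.227 -.212 0;.2 .2 .1 -.227 -.212 0;.2 .2 .1 -.227 -.212 0;.2 .2 0 -.227 -.212 0;.2 .2 0 -.227 -.212 0;.2 .2 0 -.227 -.212 0;.2 .2 0 -.227 -.212 0;.2 .2 0 -.227 -.212 0;0 0 0 0 0 0")

```text
time_s: 18.85
tcp_pos: [0.4485, -0.1942, 0.2875]
ee_rot: [[0.66, -0.73, 0.175], [-0.705, -0.683, -0.189], [0.258, 0.002, -0.966]]
wrist_force: [-0.6, 0.2, -2.4]
gripper_width: 0.36
gripper_force: 30.0
```

```bash
cat > pin.py <<'E'
from h import *
from scipy.optimize import least_squares
def pin(tag):
    s=r.sense();R=s["ee_rot"];g=s["tcp_pos"]-.019*R[:,2];S=[]
    for n in("scene","side"):
        p,d=cams.capture(n);cv2.imwrite(f"pics/{n}{tag}.png",p);X=cloud(n,d);I=p.astype(int)
        S.append(X[(I[...,2]-I[...,0]>50)&(np.linalg.norm(X-g,axis=-1)<.18)])
    for P in S+[np.vstack(S)]:
        m=P.mean(0);a=np.linalg.svd(P-m,full_matrices=False)[2][0];a*=np.sign(a[1]-a[0]);q=np.r_[g,a]
        def rs(q,P):
            a=q[3:]/np.linalg.norm(q[3:]);e=P-q[:3];t=e@a;return t,np.linalg.norm(e-t[:,None]*a,axis=1)
        f=lambda q:(lambda t,d:d-np.where(abs(t)<.1,.016,.008))(*rs(q,P))
        q=least_squares(lambda q:np.r_[f(q),(np.dot(q[:3]-g,q[3:]))*10,np.linalg.norm(q[3:])-1],q,loss="soft_l1",f_scale=.002).x
        a=q[3:]/np.linalg.norm(q[3:]);t=rs(q,P)[0]
        print(len(P),"axis pt at grasp",q[:3].round(4),"elev",np.degrees(np.arcsin(a[2])).round(2),"az",np.degrees(np.arctan2(a[1],a[0])).round(1),"t range",t.min().round(3),t.max().round(3))
    print("grasp",g.round(4),"force",s["wrist_force"].round(2))
E
python3 - <<'E'
from pin import *
pin("4")
for n,b in(("scene",dict(dabba=(198,240,.11),tumbler=(243,254,.1),katori=(184,219,.045),salt=(344,175,.075),oil=(295,262,.2))),("side",dict(dabba=(331,186,.11),tumbler=(299,169,.1),katori=(331,233,.045),salt=(162,195,.075),oil=(273,121,.2)))):
    for k,v in b.items():print(n,k,pt(n,*v).round(3))
q=cv2.imread("pics/scene4.png");p=cv2.imread("pics/side4.png")
cv2.imwrite("pics/c4.png",np.hstack([cv2.resize(q[40:260,120:340],(400,400)),cv2.resize(p[130:350,150:370],(400,400))]))
E
```

```text
723 axis pt at grasp [ 0.4458 -0.1901  0.3059] elev 0.08 az 133.0 t range -0.165 0.163
1247 axis pt at grasp [ 0.4469 -0.189   0.3072] elev 0.11 az 132.9 t range -0.166 0.161
1970 axis pt at grasp [ 0.4463 -0.1896  0.3065] elev 0.08 az 133.0 t range -0.166 0.163
grasp [ 0.4452 -0.1906  0.3058] force [-0.62  0.23 -2.39]
scene dabba [ 0.758 -0.078  0.11 ]
scene tumbler [0.735 0.044 0.1  ]
scene katori [ 0.694 -0.176  0.045]
scene salt [0.351 0.189 0.075]
scene oil [0.737 0.185 0.2  ]
side dabba [ 0.777 -0.069  0.11 ]
side tumbler [0.746 0.048 0.1  ]
side katori [ 0.709 -0.171  0.045]
side salt [0.348 0.183 0.075]
side oil [0.734 0.183 0.2  ]
```

View pics/c4.png

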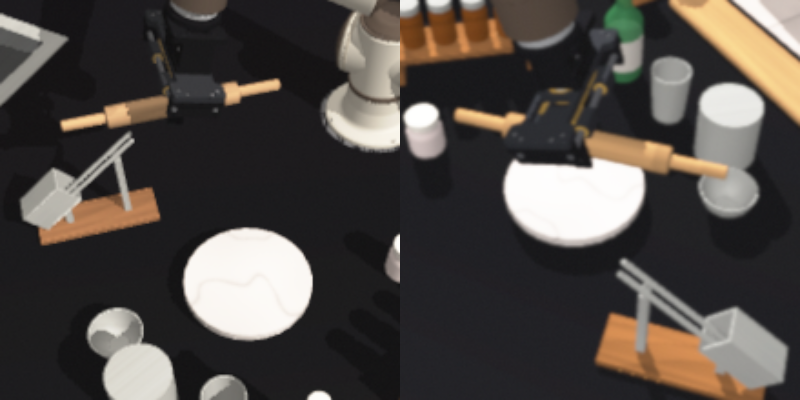

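The pin is held at its middle and is level (0.1°). The pictures show it clear of the stand at lower left, the board at (248,283) and the other things. I move it over the board.

Emit:
play_rows(commands=".276 .658 0 0 0 0;.276 .658 0 0 0 0;.276 .658 0 0 0 0;.276 .658 0 0 0 0;.276 .658 0 0 0 0;.276 .658 0 0 0 0;.276 .658 0 0 0 0;.276 .658 0 0 0 0;0 0 -.3 0 0 0;0 0 -.6 0 0 0;0 0 -.7 0 0 0;0 0 -.7 0 0 0;0 0 -.7 0 0 0;0 0 -.7 0 0 0;0 0 -.7 0 0 0;0 0 -.6 0 0 0;0 0 -.4 0 0 0;0 0 -.2 0 0 0;0 0 0 0 0 0;0 0 0 0 0 0")

```text
time_s: 20.95
tcp_pos: [0.5165, -0.0374, 0.121]
ee_rot: [[0.658, -0.732, 0.178], [-0.707, -0.682, -0.189], [0.26, -0.001, -0.966]]
wrist_force: [-0.6, 0.1, -2.1]
gripper_width: 0.361
gripper_force: 30.0
```

Emit:
play_rows(commands="0 0 0 0 0 0;0 0 0 0 0 0;0 0 0 0 0 0;0 0 0 0 0 0;0 0 0 0 0 0")

```text
time_s: 21.45
tcp_pos: [0.516, -0.0371, 0.1206]
ee_rot: [[0.658, -0.731, 0.178], [-0.706, -0.682, -0.189], [0.26, -0.001, -0.966]]
wrist_force: [-0.1, 0.2, -2.7]
gripper_width: 0.355
gripper_force: 30.0
```

```bash
python3 - <<'E'
from pin import *
pin("5")
p=cv2.imread("pics/scene5.png");cv2.imwrite("pics/f5.png",np.hstack([cv2.resize(p[60:300,110:430],(440,330)),cv2.resize(cv2.imread("pics/side5.png")[100:340,110:370],(358,330))]))
E
```

```text
633 axis pt at grasp [ 0.5135 -0.0327  0.1389] elev -0.04 az 132.9 t range -0.165 0.164
753 axis pt at grasp [ 0.5146 -0.0317  0.1403] elev 0.03 az 132.9 t range -0.167 0.162
1386 axis pt at grasp [ 0.5139 -0.0323  0.1394] elev -0.01 az 132.9 t range -0.167 0.164
grasp [ 0.5126 -0.0335  0.139 ] force [-0.09  0.25 -2.66]
```

View pics/f5.png

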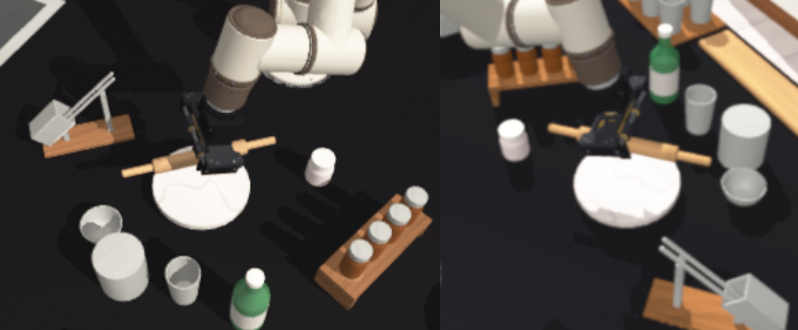

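The pictures show the pin level and centred over the board at about (200,158), touching only the gripper. Four jars stand in a row, from (358,255) to (415,197), and everything else is where it was.

```bash
python3 -c "
from station import r
print(r.finish_job())"
```

```text
the job is handed in; nothing more can be done
None
```

I put the jar back upright on its cork pad in line with the row. The pin is held still and level (within about 0.1°) over the middle of the board, its centre about 10 cm above the top, and I handed the job in at about 21.5 s without seeing the verdict.

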